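# Hold a loupe in focus over the culture dish

## Task

The round culture dish stands on one of the two viewing stands; the other stand carries a multi-well plate. Take the loupe by its handle from its rest and hold it level, centred over the dish, with its lens at the height marked by the pointer blade on the post of that same stand. Do not shift the dish, the plate, the pointers or the other things on the bench. Finish while still holding the loupe still there: do not put it down or let go.

Things in the scene. Friction and masses are not known exactly. Their poses are not given: they have to be found in the camera images.
- lens (a point): Centre of the loupe's lens. The loupe is a hand lens (0.10 kg): a round dark steel rim 70 mm across and 10 mm high with a clear lens, and a straight black handle of square section 16 x 16 mm. Its x axis points from the handle to the lens, its z axis along the lens axis: upward as the loupe lies in its rest, where it lies level with the lens centre 38 mm above the bench.
- handle (a point): Point on the loupe's handle to grip, half-way up it, 85 mm behind the lens centre (-x of the loupe) and level with it; same axes. The balance point is near it, 5 to 10 mm nearer the lens. The black handle runs from 47 to 151 mm behind the lens centre, is 16 mm wide (y) and 16 mm high (z), and has flat sides.
- rest: Aluminium loupe rest, fixed to the bench. Origin on the bench right under the resting lens centre, x from handle to lens. Base 176 x 50 x 6 mm; a 12 mm wide cross bar 33 mm high under the rim, and a saddle 30 mm high under the last part of the handle (130 to 144 mm behind the lens) with two cheeks rising 10 mm beside it. Between them the handle is free, 24 mm above the base; the loupe lifts straight up.
- stand_a: Left viewing stand (larger y), fixed: a base 136 x 112 mm, 12 mm high, with a black top, and at its far edge, 74 mm from the origin along its x axis, an upright steel post 8 mm thick and 195 mm high. Origin on the bench under the middle of the place for the specimen; x axis points away from the robot toward the post, z up.
- stand_b: Right viewing stand (smaller y), the same as the left one.
- mark_a (a point): Tip of the flat dark steel pointer blade (4 mm thick, 24 mm wide) on the sliding collar (22 mm across, 16 mm high, its mid-height level with the blade) of the left stand's post, at the blade's mid-thickness: its height is where the lens centre belongs when this stand is used. The tip points to above the stand's middle and ends 52 mm short of it. It stands 100 to 180 mm above the bench, set anew each time; the collar is stiff but can be pushed.
- mark_b (a point): Tip of the pointer blade on the right stand's post, likewise; the two are set independently.
- dish: Closed round culture (petri) dish, clear whitish, 58 mm across and 15 mm high, loose on one of the stands, near its middle. Origin at the centre of its underside.
- plate: White multi-well plate, 74 x 108 x 14 mm, loose on the stand that does not carry the dish. Origin at the centre of its underside.
- loupe: The loupe as a whole; origin under the lens centre, 8 mm below it, level with the underside of the handle; axes as the lens.
- amber: Brown bottle with a white cap, 57 mm across, 114 mm high, standing behind the work; leave alone. Origin at the centre of its underside.
- small_beaker: Small clear beaker, 46 mm across, 57 mm high, standing behind the work; leave alone. Origin at the centre of its underside.
- clock: White square bench timer, 62 x 62 x 20 mm, lying on the robot's side of the bench; leave alone. Origin at the centre of its underside.
Not all that is in view belongs to the job. Leave any yellow look-alike of the dish alone.

How it is judged:
By the outcome, as a careful person would: the job done as asked, in the order asked, and still so for the second after the job is handed in, while the arm keeps its last pose, push and grip.
It also fails if it takes over 35 s, if anything falls off the work surface, if the arm or the gripper's body presses on something with over 40 N, if the wrist force passes 120 N, or if a joint passes its speed limit or range.

## Robot

A 6-joint arm with a two-finger parallel gripper is mounted at the origin on a cart in front of the work surface, level with it; the furniture and walls round the work are solid. World frame = base frame: x ahead of the robot, y to its left, z up, the work surface at z = 0. Lengths are in mm, angles in rad, forces in N, time in s.
With the tool pointing down it reaches from about 325 to 775 mm from the base axis. Payload 5.5 kg.
Tool frame: the origin (TCP) lies midway between the tips of the shut fingers; the grasp point (between the pads) lies 19 mm behind it; z points along the fingers, y is the direction in which the jaws open and shut (so a half turn about z gives the same grasp; the last joint's range is limited). The gripper opens to 88 mm and grips with 3 to 60 N. Pads are 20 mm wide; open, the fingers measure 115 mm over their backs; the gripper's body (75 mm by 178 mm) begins 61 mm behind the grasp point.
Start: joints at [1.255, 0.091, 1.231, -0, 1.82, -0.057], TCP at [153.556, 580.032, 222.631] pointing down, gripper open.
Joint ranges: [-2.87, 2.87], [-0.86, 2.18], [0.17, 2.46], [-1.51, 4.65], [0.06, 2.69], [-2.65, 2.65]. Speed limits (rad/s): [2.57, 2.57, 3.01, 3.14, 3.14, 3.14].

## Interface

Orientations are given as a rotation vector (axis times angle).
In Python, from plant import observe, get_image, hand_in gives the robot as it stands.
- The arm moves only by the tool apply_moves, never from a script. Its argument "commands" is a list that holds one entry, the list of rows, each a list of 7 numbers: the shift along the world's x, y, z in m, then the turn, a rotation vector about the world's x, y, z in degrees, then the closure, from 0 (fully open) to 1 (shut). A call has 1 to 20 rows; each row shifts and turns the commanded pose from where the row before left it; what a row does not reach is not made up. A row lasts 1/12 s, in which the tool goes at most 41.7 mm and 7.16 degrees, less where a joint would pass 70% of its speed; a pose out of reach is approached as far as the arm can. A call with a gripper value outside its range is refused whole. The fingers move at their own pace and stop on an object; "grip_force" is the grip in N (left out, the last holds). Time passes only in rows, so rows that do not move let the fingers close. It gives the time, the measured TCP pose, the force and the opening at its end, in the units of the state.
- observe(): the state, without advancing time (a new reading comes with each control period).
- get_image(name): name is "scene" or "side" or "wrist"; returns a dict with "pixels" (420x560x3 uint8, red, green, blue), "range_z" (420x560 float32, mm along the optical axis (not along the pixel's ray), 0 where there is no reading), "fovy" (degrees; the focal length in pixels is half the picture's height over the tangent of half this angle, whatever the lens; pixels are square), "cx", "cy" (the principal point, pixels), "eye" and "orientation" of the camera in the world. Camera axes: x right, y up, looking along -z (the intrinsics and any distortion apply to the point x, -y, -z); pixel columns grow to the right and rows downward; lengths in mm; the calibration is good to about 2 mm. A picture is of the moment at which its call begins.
- hand_in(): hands the job in, once; it reports no verdict.
The state is a dict: "time": time; "joints": joint angles; "dq": joint speeds; "joint_efforts": joint torques, N m; "position": TCP position; "eef_rot": TCP orientation; "ft_force": force on the tool from outside, world axes, zero at the start; "torque": the same for the moment, N m; "opening": finger opening in mm.
Only numpy, scipy, OpenCV 4.12 (cv2) and the standard library are available. Lean on these libraries where they do the work, as an engineer would, in place of code of your own. Each camera call takes 0.05 s, during which the arm holds its last target.

## Working session

There is one attempt and no reset: what is moved stays moved. The work goes in short steps, Python scripts to look and compute and a tool call to move; the robot and the scene stay as the last step left them, time stands still between calls to the robot, and variables do not carry over. Pictures are saved under pics/ and viewed, and the job is handed in when it is done.

Besides the shell and the picture viewer there is one more tool, called after "Emit:" by a JSON object that holds its "method" and its "body". apply_moves: Moves the arm, as the interface text tells. Its arguments: {"type":"object","properties":{"commands":{"type":"array","items":{"type":"array","items":{"type":"array","items":{"type":"number"}}}},"grip_force":{"type":"number"}},"required":["commands"]}

```bash
ls; mkdir -p pics; cat > h.py <<'E'
import numpy as np, cv2
from plant import observe, get_image, hand_in
def save(im,n,crop=None,s=1):
    p=im["pixels"][:,:,::-1]
    if crop: p=p[crop[1]:crop[3],crop[0]:crop[2]]
    if s!=1: p=cv2.resize(p,None,fx=s,fy=s,interpolation=cv2.INTER_CUBIC)
    cv2.imwrite("pics/"+n+".png",p)
E
python3 - <<'E'
from h import *
for n in ["scene","side","wrist"]:
    im=get_image(n); save(im,n+"0"); np.savez("pics/"+n+"0.npz",**{k:v for k,v in im.items()})
    print(n,{k:v for k,v in im.items() if k not in("pixels","range_z")}, (im["range_z"]>0).mean())
print(observe())
E
```

```text
pics
scene {'fovy': 54.42886616587464, 'cx': 277.52964401887374, 'cy': 210.50183247796392, 'eye': array([  -7.6169843 , -480.82567912,  708.98325285]), 'orientation': array([ 0.79716436, -0.41391366, -0.84494293])} 0.995922619047619
side {'fovy': 49.35240813507118, 'cx': 279.1409000146421, 'cy': 214.34131617922066, 'eye': array([ 455.28224125, -917.56595335,  451.91853726]), 'orientation': array([ 1.2016102 , -0.08003991, -0.15390107])} 0.995969387755102
wrist {'fovy': 67.48675648810111, 'cx': 284.39217294913345, 'cy': 208.22888490549659, 'eye': array([ 89.1065026 , 597.79744475, 383.73244994]), 'orientation': array([-0.21411535, -0.16361316,  1.30411263])} 0.9880994897959183
{'time': 0.15, 'joints': array([ 1.25531030e+00,  9.17102429e-02,  1.23158624e+00, -1.45482604e-05,
        1.81979560e+00, -5.66922223e-02]), 'dq': array([-0.00082881, -0.00238524, -0.00404955,  0.00046042, -0.00120928,
       -0.00029569]), 'joint_efforts': array([ 1.46122406e-03, -4.47049177e+01, -4.06905770e+01,  6.99159340e-02,
        2.75152700e-02, -1.19250635e-04]), 'position': array([153.48358022, 579.81314384, 221.76505654]), 'eef_rot': array([-4.05350340e-01, -3.11506568e+00,  2.31855040e-03]), 'ft_force': array([-0.17041083,  0.50598261,  0.3113655 ]), 'torque': array([0.00510964, 0.03145879, 0.01560728]), 'opening': 87.44101792702196}
```

View pics/scene0.png

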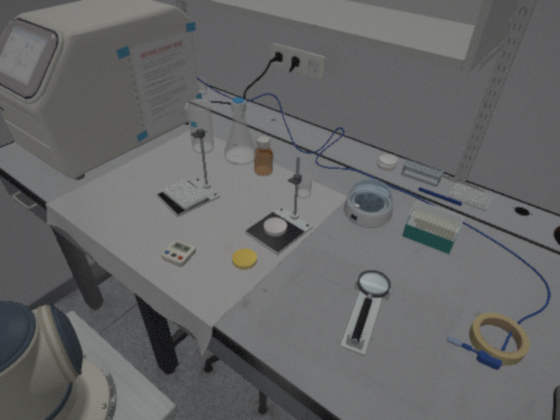

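View pics/side0.png

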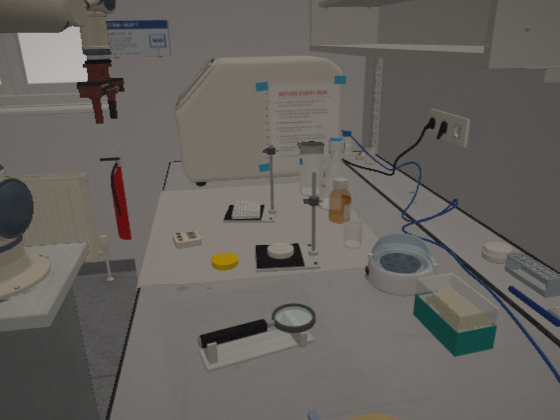

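View pics/wrist0.png

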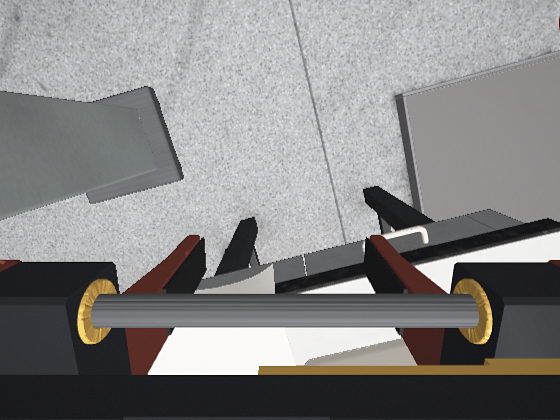

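The scene view shows a whitish dish at (276,227) on the right stand (the near one, stand_b), the plate at (187,193) on the left stand, a yellow look-alike at (245,259), and the loupe in its rest at (374,284) to (358,330). Next I'll check enlarged crops and measure.

```bash
cat >> h.py <<'E'
from scipy.spatial.transform import Rotation as R
def cam(im):
    f=210/np.tan(np.radians(float(im["fovy"]))/2); return f,float(im["cx"]),float(im["cy"]),np.array(im["eye"]),R.from_rotvec(im["orientation"]).as_matrix()
def ray(im,u,v):
    f,cx,cy,e,M=cam(im); d=np.stack([(np.asarray(u,float)-cx)/f,-(np.asarray(v,float)-cy)/f,-np.ones_like(np.asarray(u,float))],-1); return e,d@M.T
def plane(im,u,v,z):
    e,d=ray(im,u,v); t=(z-e[2])/d[...,2]; return e+d*t[...,None]
def cloud(im):
    v,u=np.mgrid[0:420,0:560]; e,d=ray(im,u,v); P=e+d*np.asarray(im["range_z"])[...,None]; P[np.asarray(im["range_z"])<=0]=np.nan; return P
def proj(im,p):
    f,cx,cy,e,M=cam(im); q=(np.asarray(p,float)-e)@M; return np.stack([cx+f*q[...,0]/-q[...,2],cy-f*q[...,1]/-q[...,2]],-1)
def tri(a,pa,b,pb):
    e1,d1=ray(a,*pa);e2,d2=ray(b,*pb);d1=d1/np.linalg.norm(d1);d2=d2/np.linalg.norm(d2)
    t=np.linalg.lstsq(np.stack([d1,-d2],1),e2-e1,rcond=None)[0];p=e1+t[0]*d1;q=e2+t[1]*d2
    return (p+q)/2,np.linalg.norm(p-q)
def load(n): return dict(np.load("pics/"+n+".npz"))
E
python3 - <<'E'
from h import *
s=load("scene0");d=load("side0")
save(s,"s_st",(240,145,330,260),6); save(d,"d_st",(240,165,340,275),6)
save(s,"s_lo",(335,260,405,355),7); save(d,"d_lo",(190,300,330,365),5)
for im,n in((s,"s"),(d,"d")):
    P=cloud(im)
    for uv in ([(276,224),(245,259),(374,284),(360,325),(300,250),(430,300),(295,180)] if n=="s" else [(281,249),(225,261),(294,317),(235,334),(200,290),(312,200)]):
        print(n,uv,P[uv[1],uv[0]].round(1), plane(im,*uv,0).round(1))
E
```

```text
s (276, 224) [596.  -28.   27.7] [620.5  -9.6   0. ]
s (245, 259) [465.7 -39.2  17.3] [477.6 -28.1   0. ]
s (374, 284) [ 563.3 -313.1   43.2] [ 600.3 -302.2    0. ]
s (360, 325) [ 454.6 -339.4   45.3] [ 486.2 -329.7    0. ]
s (300, 250) [ 585.7 -110.5   -3.4] [ 582.9 -112.2    0. ]
s (430, 300) [ 637.9 -417.7   -1.8] [ 636.3 -417.9    0. ]
s (295, 180) [655.2 -37.3 133.6] [809.1  65.6   0. ]
d (281, 249) [594.9 -35.8  27.6] [604.   21.6   0. ]
d (225, 261) [473.3 -46.8  16.6] [474.  -13.7   0. ]
d (294, 317) [ 568.9 -316.5   43. ] [ 580.9 -253.2    0. ]
d (235, 334) [ 474.5 -341.8   42. ] [ 476.4 -282.9    0. ]
d (200, 290) [ 419.7 -125.4   -1.8] [ 419.8 -128.5    0. ]
d (312, 200) [660.2 -46.6 138.3] [750.5 337.4   0. ]
```

View pics/s_st.png

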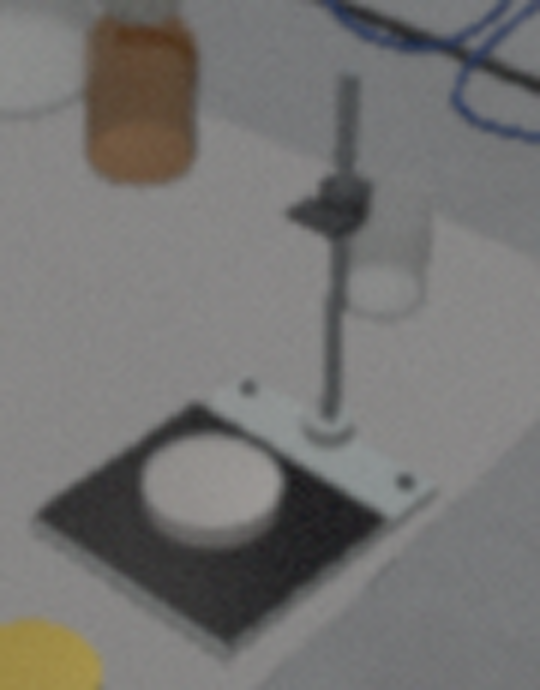

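View pics/d_st.png

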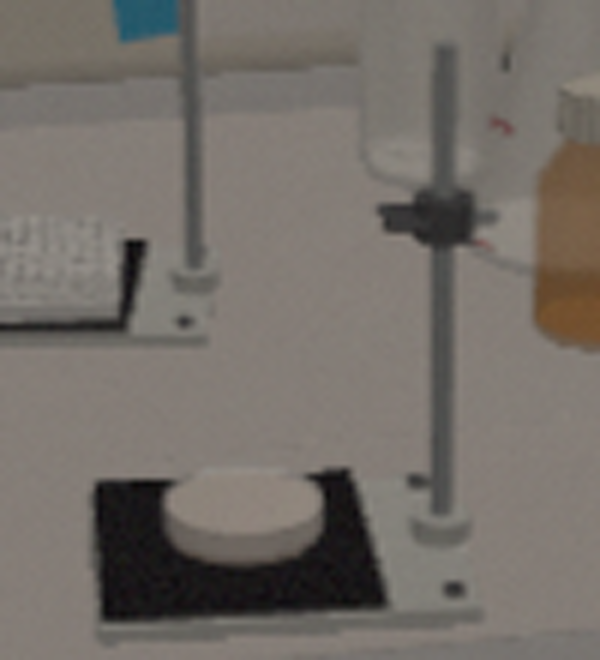

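View pics/s_lo.png

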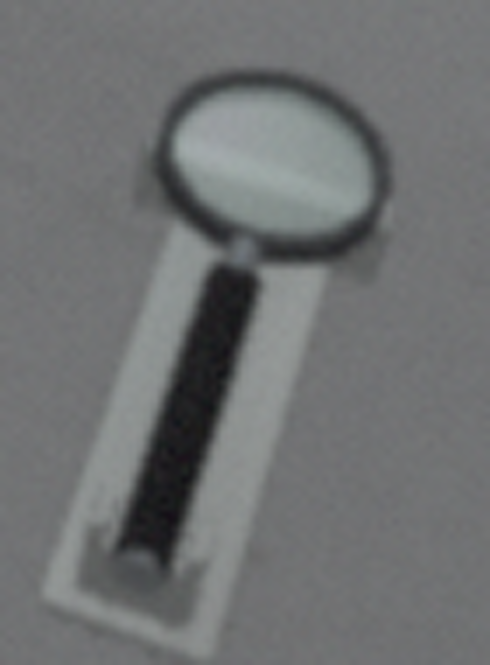

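View pics/d_lo.png

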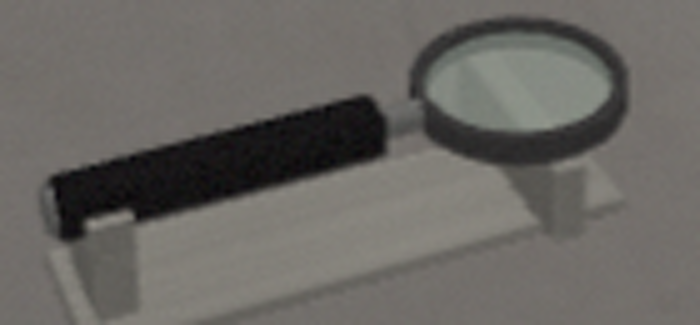

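The whitish dish is confirmed on stand_b. The other candidates, the yellow disc at (245,259) and the white items at the back, don't fit. The blade tip is at about scene (288,180) and side (303.5,201). Now I'll measure.

```bash
python3 - <<'E'
from h import *
s=load("scene0");d=load("side0")
for im,n in((s,"s"),(d,"d")):
    P=cloud(im); px=im["pixels"].astype(int); g=px.mean(2)
    x,y,z=P[...,0],P[...,1],P[...,2]
    # bench bias near the stand and rest
    for nm,(a,b) in {"bench_stand":((520,-110),(640,-100)),"bench_rest":((480,-420),(600,-390))}.items():
        m=(x>a[0])&(x<b[0])&(y>a[1]-20)&(y<b[1]+20); print(n,nm,np.nanmedian(z[m]).round(2))
    # dish top: bright region
    m=(abs(x-596)<45)&(abs(y+32)<45)&(z>19)&(z<40)
    t=m&(z>np.nanmedian(z[m])-3); ys,xs=np.where(t)
    print(n,"dishtop px",t.sum(), "cloud centre mid",[(np.nanpercentile(c[t],1)+np.nanpercentile(c[t],99))/2 for c in(x,y)],np.nanmedian(z[t]))
    cs,_=cv2.findContours(t.astype(np.uint8),0,1); c=max(cs,key=cv2.contourArea); e=cv2.fitEllipse(c); print(" ell",e, plane(im,e[0][0],e[0][1],27).round(1))
    # dish by color: whitish within black
    mm=((g>95)&(abs(x-596)<48)&(abs(y+32)<50)&(z>8)).astype(np.uint8); 
    cs,_=cv2.findContours(mm,0,1); c=max(cs,key=cv2.contourArea); print(" bright", cv2.minAreaRect(c))
    # stand black top
    mb=((g<60)&(abs(x-596)<90)&(abs(y+32)<90)&(abs(z-12)<10)).astype(np.uint8); cs,_=cv2.findContours(mb,0,1); c=max(cs,key=cv2.contourArea)
    q=cv2.approxPolyDP(cv2.convexHull(c),4,True)[:,0]; print(" top corners",[(tuple(a),plane(im,*a,12).round(0)[:2].tolist()) for a in q])
    # blade/collar cloud
    m=(g<90)&(x>600)&(x<690)&(abs(y+35)<40)&(z>100)&(z<200)
    ys,xs=np.where(m); print(" dark post/pointer rows z",n, len(ys))
    for r in sorted(set(ys)): 
        k=ys==r; print(r,xs[k].min(),xs[k].max(),np.median(z[r,xs[k]]).round(1),P[r,xs[k].min()].round(0).tolist())
E
```

```text
s bench_stand -2.46
s bench_rest -2.31
s dishtop px 295 cloud centre mid [np.float64(592.7516056304169), np.float64(-26.04107989811768)] 26.891835127531976
 ell ((274.96051025390625, 224.8928985595703), (15.513468742370605, 22.354413986206055), 91.53894805908203) [592.3 -27.6  27. ]
 bright ((275.0, 225.5), (17.0, 22.0), 90.0)
 top corners [((np.int32(272), np.int32(213)), [637.0, 17.0]), ((np.int32(302), np.int32(231)), [630.0, -84.0]), ((np.int32(279), np.int32(250)), [542.0, -80.0]), ((np.int32(248), np.int32(231)), [545.0, 21.0])]
 dark post/pointer rows z s 154
158 297 299 192.1 [661.0, -35.0, 192.0]
159 297 299 188.7 [662.0, -35.0, 189.0]
160 297 299 185.9 [662.0, -35.0, 186.0]
161 297 298 184.0 [660.0, -36.0, 185.0]
162 297 299 181.4 [661.0, -36.0, 181.0]
163 297 298 179.0 [662.0, -36.0, 178.0]
164 297 298 176.0 [660.0, -37.0, 177.0]
165 297 298 171.6 [661.0, -36.0, 173.0]
166 296 298 169.4 [663.0, -33.0, 168.0]
167 297 298 167.1 [661.0, -37.0, 168.0]
168 296 298 163.6 [661.0, -34.0, 164.0]
169 296 298 161.4 [661.0, -34.0, 161.0]
170 296 298 157.9 [661.0, -34.0, 158.0]
171 296
[... 2345 characters left out ...]
656.0, -37.0, 140.0]
199 303 318 138.8 [646.0, -23.0, 134.0]
200 303 319 136.4 [645.0, -29.0, 133.0]
201 304 321 134.5 [645.0, -37.0, 134.0]
202 304 319 133.8 [644.0, -42.0, 133.0]
203 304 318 131.6 [644.0, -44.0, 132.0]
204 309 318 128.5 [656.0, -38.0, 127.0]
205 310 318 126.5 [657.0, -43.0, 126.0]
206 312 314 124.5 [663.0, -34.0, 120.0]
207 312 314 119.7 [662.0, -38.0, 120.0]
208 312 314 117.4 [663.0, -36.0, 117.0]
209 312 314 114.7 [663.0, -35.0, 114.0]
210 312 314 112.7 [663.0, -36.0, 112.0]
211 312 314 110.7 [662.0, -38.0, 111.0]
212 312 314 108.8 [663.0, -34.0, 107.0]
213 312 314 105.5 [663.0, -36.0, 105.0]
214 312 314 104.3 [663.0, -35.0, 102.0]
215 312 314 101.8 [663.0, -35.0, 100.0]
```

```bash
python3 - <<'E'
from h import *
s=load("scene0");d=load("side0")
for im,n in((s,"s"),(d,"d")):
    P=cloud(im); g=im["pixels"].astype(int).mean(2); x,y,z=P[...,0],P[...,1],P[...,2]
    roi=(x>380)&(x<640)&(y>-400)&(y<-250)&(z>10)
    m=(g<60)&roi; m8=m.astype(np.uint8)
    # rim outer: all loupe px with x large -> hull ellipse
    k=m&(x>515); cs,_=cv2.findContours(k.astype(np.uint8),0,1); c=cv2.convexHull(np.vstack(cs)); 
    e=cv2.fitEllipse(c); print(n,"rim",e,plane(im,*e[0],38).round(1),plane(im,*e[0],43).round(1))
    L=(g<45)&roi&(x<525); ys,xs=np.where(L); Q=P[L]; 
    top=Q[Q[:,2]>np.percentile(Q[:,2],50)]; 
    pts=np.stack([xs,ys],1).astype(np.float32)
    r=cv2.minAreaRect(pts); W=plane(im,xs,ys,40)[:,:2]; c0=W.mean(0); v=np.linalg.svd(W-c0)[2][0]; print("handle",len(xs),r,"world c",c0.round(1),"yaw",np.degrees(np.arctan2(*(v*np.sign(v[0]))[::-1])).round(2), "z",np.percentile(Q[:,2],[5,50,95]).round(1))
    u=Q[:,:2]; c1=np.median(u,0); v=np.linalg.svd(u-u.mean(0),full_matrices=False)[2][0];print(" cloud", u.mean(0).round(1),np.degrees(np.arctan2(*(v*np.sign(v[0]))[::-1])).round(2))
    kk=cv2.resize(m8*255,None,fx=1,fy=1)
E
```

```text
s rim ((372.8231506347656, 286.2586975097656), (29.363351821899414, 30.86602020263672), 1.8902066946029663) [ 560.7 -312.7   38. ] [ 556.4 -313.9   43. ]
handle 266 ((361.5500183105469, 318.8499755859375), (6.640782833099365, 42.37451934814453), 18.434947967529297) world c [ 473.1 -333.9] yaw 13.95 z [44.4 46.3 48.2]
 cloud [ 468.6 -335.3] 13.91
d rim ((287.92535400390625, 319.4609680175781), (29.98699188232422, 56.090553283691406), 80.794189453125) [ 559.6 -314.    38. ] [ 558.4 -321.2   43. ]
handle 806 ((233.39564514160156, 332.74749755859375), (12.81508731842041, 68.03303527832031), 74.98163604736328) world c [ 473.7 -334.8] yaw 13.54 z [34.8 44.9 47.5]
 cloud [ 473.6 -339.3] 13.69
```

Emit:
{"method": "apply_moves", "body": {"commands": [[[0.022,-0.0235,0.005,0,0,-5.04,0],[0.022,-0.0235,0.005,0,0,-5.04,0],[0.022,-0.0235,0.005,0,0,-5.04,0],[0.022,-0.0235,0.005,0,0,-5.04,0],[0.022,-0.0235,0.005,0,0,-5.04,0],[0.022,-0.0235,0.005,0,0,-5.04,0],[0.022,-0.0235,0.005,0,0,-5.04,0],[0.022,-0.0235,0.005,0,0,-5.04,0],[0.022,-0.0235,0.005,0,0,-5.04,0],[0.022,-0.0235,0.005,0,0,-5.04,0],[0.022,-0.0235,0.005,0,0,-5.04,0],[0.022,-0.0235,0.005,0,0,-5.04,0]]]}}

```text
time: 1.15
position: [418.3, 296.7, 282.7]
eef_rot: [-1.924, -2.483, 0.0]
ft_force: [0.8, 0.3, 0.0]
opening: 87.6
```

Emit:
{"method": "apply_moves", "body": {"commands": [[[0.0038,-0.035,0,0,0,-5.04,0],[0.0038,-0.035,0,0,0,-5.04,0],[0.0038,-0.035,0,0,0,-5.04,0],[0.0038,-0.035,0,0,0,-5.04,0],[0.0038,-0.035,0,0,0,-5.04,0],[0.0038,-0.035,0,0,0,-5.04,0],[0.0038,-0.035,0,0,0,-5.04,0],[0.0038,-0.035,0,0,0,-5.04,0],[0.0038,-0.035,0,0,0,-5.04,0],[0.0038,-0.035,0,0,0,-5.04,0],[0.0038,-0.035,0,0,0,-5.04,0],[0.0038,-0.035,0,0,0,-5.04,0],[0.0038,-0.035,0,0,0,-5.04,0],[0.0038,-0.035,0,0,0,-5.04,0],[0.0038,-0.035,0,0,0,-5.04,0],[0.0038,-0.035,0,0,0,-5.04,0],[0.0038,-0.035,0,0,0,-5.04,0],[0.0038,-0.035,0,0,0,-5.04,0],[0,0,0,0,0,0,0],[0,0,0,0,0,0,0]]]}}

```text
time: 2.82
position: [485.5, -333.3, 280.8]
eef_rot: [-3.116, -0.379, 0.003]
ft_force: [0.0, 0.1, -0.3]
opening: 87.9
```

```bash
python3 - <<'E'
from h import *
im=get_image("wrist"); save(im,"wrist1"); np.savez("pics/wrist1.npz",**im)
o=observe(); M=R.from_rotvec(o["eef_rot"]).as_matrix(); print(o["time"],o["position"],o["joints"].round(2),M.round(4), np.degrees(np.arctan2(M[1,1],M[0,1])),im["eye"])
E
```

```text
2.8667 [ 485.76774899 -332.06241534  281.74801718] [-0.66  0.08  1.13  0.    1.93  0.67] [[ 9.704e-01  2.416e-01 -1.300e-03]
 [ 2.416e-01 -9.704e-01  1.600e-03]
 [-9.000e-04 -1.800e-03 -1.000e+00]] -76.01940896117956 [ 552.23345189 -316.99649552  442.73842313]
```

View pics/wrist1.png

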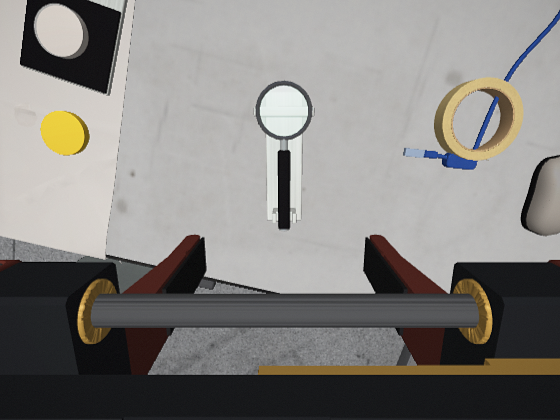

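The wrist view shows the rim centred at about (284,110), the handle from (284,150) to (284,229), and the dish at (60,30). I'll measure all of these here.

```bash
cat > meas.py <<'E'
from h import *
def loupe(im,u0,u1,v0,v1,zt,hv,save_as=None):
    g=cv2.cvtColor(im["pixels"],cv2.COLOR_RGB2GRAY); m=np.zeros_like(g); m[v0:v1,u0:u1]=(g[v0:v1,u0:u1]<105)
    rim=m.copy(); rim[hv-8:]=0; pts=cv2.findNonZero(rim); 
    (c,r)=cv2.minEnclosingCircle(pts); e=cv2.fitEllipse(cv2.convexHull(pts))
    h=(g<70).astype(np.uint8); k=np.zeros_like(h); k[hv+4:v1,u0:u1]=h[hv+4:v1,u0:u1]
    return c,r,e,cv2.minAreaRect(cv2.findNonZero(k)),k
E
python3 - <<'E'
from meas import *
im=load("wrist1")
c,r,e,rect,k=loupe(im,245,325,70,235,43,150)
print("circ",c,r,"ell",e,"rect",rect)
print("lens@43",plane(im,*c,43).round(1),plane(im,*e[0],43).round(1))
ys,xs=np.where(k); W=plane(im,xs,ys,46)[:,:2]; (cc,sz,an)=cv2.minAreaRect(W.astype(np.float32)); v=np.linalg.svd(W-W.mean(0))[2][0]; v*=np.sign(v[0]); print("handle",cc,sz,an,"yaw",np.degrees(np.arctan2(v[1],v[0])))
P=cloud(im); print("range rim/handle/bench",P[83,284],P[190,284],P[200,200],P[150,380])
g=cv2.cvtColor(im["pixels"],cv2.COLOR_RGB2GRAY)
m=np.zeros_like(g); m[0:62,30:95]=(g[0:62,30:95]>120); cs,_=cv2.findContours(m,0,1); cc=max(cs,key=cv2.contourArea); e=cv2.fitEllipse(cv2.convexHull(cc)); print("dish",e,plane(im,*e[0],27),plane(im,*e[0],20), P[30,60])
E
```

```text
circ (283.0, 110.43965148925781) 29.829853057861328 ell ((283.449462890625, 110.01904296875), (56.30778503417969, 58.90637969970703), 177.79217529296875) rect ((283.5, 191.0), (74.0, 11.0), 90.0)
lens@43 [ 570.6 -309.3   43. ] [ 571.2 -309.7   43. ]
handle (473.0168762207031, -333.7667541503906) (96.9415512084961, 14.552918434143066) 13.888076782226562 yaw 13.807820167001735
range rim/handle/bench [ 601.12631371 -303.02786995   43.57936442] [ 475.90278783 -333.80746387   46.1837172 ] [ 422.97085053 -220.85497136   -2.23503998] [ 553.71957599 -451.98588084   -1.45555359]
dish ((58.17876052856445, 29.758752822875977), (45.79441452026367, 55.795982360839844), 148.31753540039062) [596.67323351 -26.37684043  27.        ] [597.42148879 -21.48352899  20.        ] [596.93767233 -28.45401677  26.9181427 ]
```

Emit:
{"method": "apply_moves", "body": {"commands": [[[0.0026,0.002,-0.029,0,0,0,0],[0,0,-0.029,0,0,0,0],[0,0,-0.029,0,0,0,0],[0,0,-0.029,0,0,0,0],[0,0,-0.029,0,0,0,0],[0,0,-0.029,0,0,0,0],[0,0,-0.029,0,0,0,0],[0,0,-0.029,0,0,0,0],[0,0,-0.02,0,0,0,0],[0,0,-0.01,0,0,0,0],[0,0,0,0,0,0,0],[0,0,0,0,0,0,0]]]}}

```text
time: 3.87
position: [489.0, -329.3, 21.7]
eef_rot: [3.118, 0.384, 0.001]
ft_force: [0.5, 0.0, -0.0]
opening: 87.6
```

```bash
python3 - <<'E'
from h import *
im=get_image("wrist"); save(im,"wrist2"); np.savez("pics/wrist2.npz",**im)
s=get_image("side"); save(s,"side2",(180,230,340,370),5)
o=observe(); print(o["time"],o["position"],o["ft_force"],o["opening"])
E
```

```text
3.9667 [ 489.78029198 -330.32297847   23.19891887] [-0.53643514 -0.20472211  0.10792468] 88.02048223553804
```

View pics/wrist2.png

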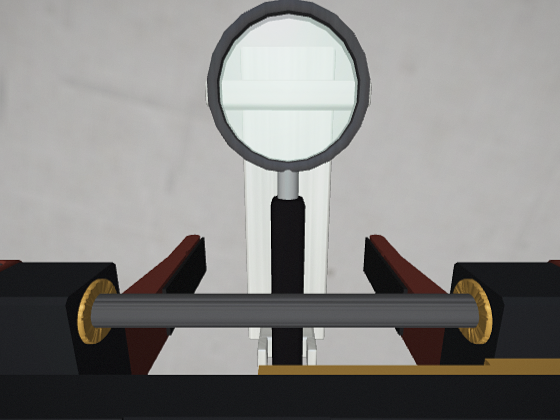

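View pics/side2.png

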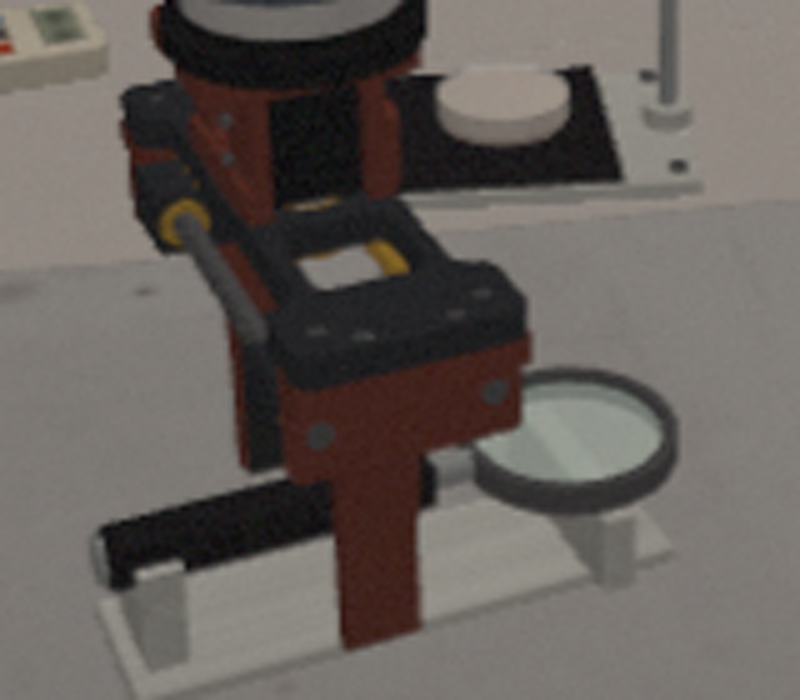

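Emit:
{"method": "apply_moves", "body": {"commands": [[[0.0003,-0.0012,-0.002,0,0,0,0],[0,0,0,0,0,0,0.4],[0,0,0,0,0,0,0.7],[0,0,0,0,0,0,0.85],[0,0,0,0,0,0,1],[0,0,0,0,0,0,1],[0,0,0,0,0,0,1],[0,0,0,0,0,0,1],[0,0,0,0,0,0,1],[0,0,0,0,0,0,1]]], "grip_force": 25}}

```text
time: 4.8
position: [488.8, -331.2, 18.6]
eef_rot: [-3.118, -0.382, 0.0]
ft_force: [0.7, 0.4, 0.2]
opening: 31.3
```

Emit:
{"method": "apply_moves", "body": {"commands": [[[0,0,0,0,0,0,1],[0,0,0,0,0,0,1],[0,0,0,0,0,0,1],[0,0,0,0,0,0,1],[0,0,0,0,0,0,1],[0,0,0,0,0,0,1]]]}}

```text
time: 5.3
position: [488.9, -331.2, 18.6]
eef_rot: [-3.118, -0.382, -0.0]
ft_force: [0.5, 0.4, -0.0]
opening: 15.3
```

Emit:
{"method": "apply_moves", "body": {"commands": [[[0,0,0.005,0,0,0,1],[0,0,0.01,0,0,0,1],[0,0,0.015,0,0,0,1],[0,0,0.02,0,0,0,1],[0,0,0.02,0,0,0,1],[0,0,0.015,0,0,0,1],[0,0,0.01,0,0,0,1],[0,0,0.005,0,0,0,1],[0,0,0,0,0,0,1],[0,0,0,0,0,0,1]]]}}

```text
time: 6.13
position: [488.7, -331.1, 118.1]
eef_rot: [-3.118, -0.382, 0.001]
ft_force: [0.1, -0.0, -0.6]
opening: 16.2
```

```bash
python3 - <<'E'
from h import *
for n in("wrist","side","scene"):
    im=get_image(n); np.savez("pics/%s3.npz"%n,**im); save(im,n+"3",*( [None,1] if n=="wrist" else [(180,180,340,320),5] if n=="side" else [(320,220,420,340),5]))
o=observe(); print(o["time"],o["position"],o["ft_force"],o["opening"],o["torque"])
E
```

```text
6.2833 [ 488.32395587 -330.79159316  117.11105916] [-0.8471151   0.11178297  0.06318013] 15.801630598464318 [-0.06244355  0.14559053  0.00690113]
```

View pics/wrist3.png

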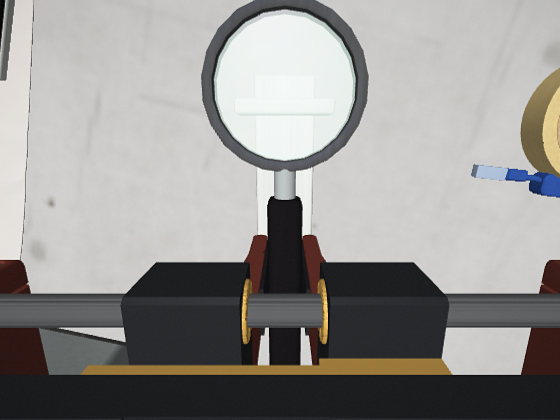

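View pics/side3.png

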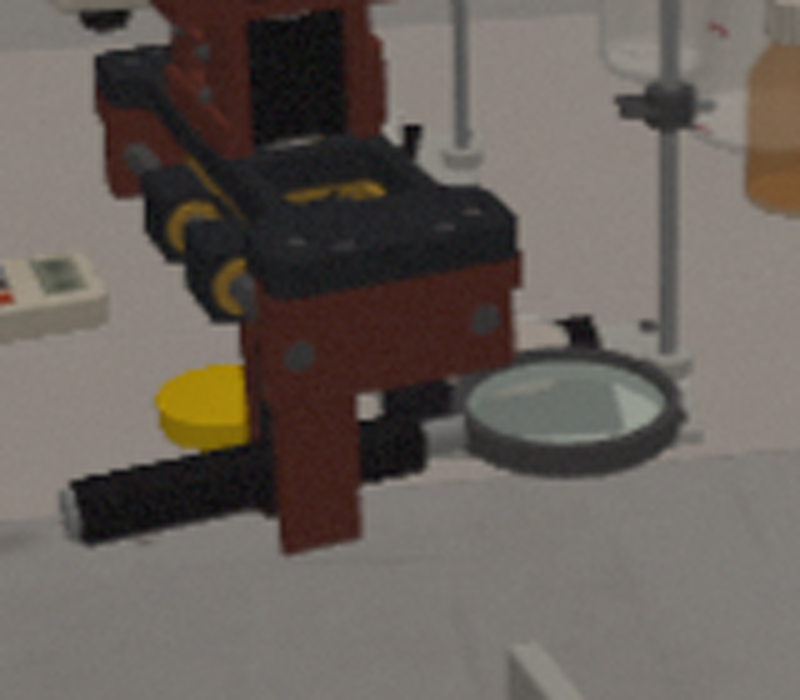

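```bash
cat >> meas.py <<'E'
def rimplane(im, lens, zc):
    "rim top plane from range, dark pixels within 24..40 mm of lens"
    P=cloud(im); g=im["pixels"].mean(2); 
    d=np.hypot(P[...,0]-lens[0],P[...,1]-lens[1]); m=(g<110)&(d>25)&(d<40)&(abs(P[...,2]-zc)<14)
    Q=P[m]; Q=Q[Q[:,2]>np.percentile(Q[:,2],60)-4]
    for _ in range(3):
        A=np.c_[Q[:,:2]-np.array(lens[:2]),np.ones(len(Q))]; c=np.linalg.lstsq(A,Q[:,2],rcond=None)[0]; r=Q[:,2]-A@c; Q=Q[abs(r)<max(2*r.std(),.8)]
    # circle centre (algebraic fit on ring points is biased little); 
    B=np.c_[2*Q[:,:2],np.ones(len(Q))]; s=np.linalg.lstsq(B,(Q[:,:2]**2).sum(1),rcond=None)[0]
    return len(Q),c,np.degrees(c[:2]),s[:2],np.sqrt(s[2]+s[:2]@s[:2])
E
python3 - <<'E'
from meas import *
o=observe();M=R.from_rotvec(o["eef_rot"]).as_matrix()
for n in("wrist1","wrist2","wrist3","side3","scene3"):
    im=load(n); lens,zc=((571,-310),43) if n in("wrist1","wrist2") else ((571,-310),143)
    P=cloud(im); 
    print(n,*[np.round(a,2) for a in rimplane(im,lens,zc)])
E
```

```text
wrist1 575 [-0.    0.   42.94] [-0.02  0.18] [ 570.33 -310.02] 32.1
wrist2 5337 [-0.   -0.   42.86] [-0.07 -0.01] [ 570.25 -310.11] 32.02
wrist3 5331 [ -0.    -0.   142.35] [-0.09 -0.01] [ 570.11 -310.38] 31.94
side3 422 [0.0000e+00 1.0000e-02 1.4076e+02] [0.01 0.41] [ 569.42 -312.62] 31.8
scene3 9 [ -0.41  -0.14 127.02] [-23.5   -8.09] [ 545.06 -312.66] 9.31
```

Emit:
{"method": "apply_moves", "body": {"commands": [[[0.001,0.01,0,0,0,0,1],[0.002,0.018,0,0,0,0,1],[0.002,0.018,0,0,0,0,1],[0.003,0.024,0,0,0,0,1],[0.003,0.024,0,0,0,0,1],[0.003,0.024,0,0,0,0,1],[0.003,0.024,0,0,0,0,1],[0.002,0.018,0,0,0,0,1],[0.002,0.018,0,0,0,0,1],[0.002,0.012,0,0,0,0,1],[0,0,0,0,0,0,1],[0,0,0,0,0,0,1]]]}}

```text
time: 7.28
position: [511.8, -140.7, 118.4]
eef_rot: [3.118, 0.384, -0.001]
ft_force: [0.9, -0.1, -0.8]
opening: 15.8
```

```bash
python3 - <<'E'
from meas import *
im=get_image("wrist"); np.savez("pics/wrist4.npz",**im); save(im,"wrist4")
o=observe(); print(o["time"],o["position"],o["eef_rot"],o["opening"])
print(*[np.round(a,2) for a in rimplane(im,(594,-120),142)])
E
```

```text
7.3333 [ 511.73761226 -141.41739816  118.42729412] [ 3.11782838e+00  3.82606520e-01 -6.55781166e-04] 15.745933644564786
5345 [ -0.     0.   142.61] [-0.11  0.01] [ 593.16 -119.97] 31.94
```

View pics/wrist4.png

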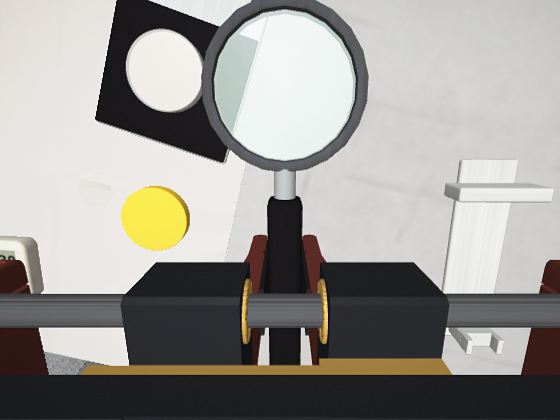

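The dish is at (165,70), partly touched by the rim's edge. The blade should project near (124,26) over the black top, so I'll use range there.

```bash
python3 - <<'E'
from meas import *
im=load("wrist4"); P=cloud(im); g=cv2.cvtColor(im["pixels"],cv2.COLOR_RGB2GRAY)
m=np.zeros_like(g); m[15:125,110:215]=(g[15:125,110:215]>140)
u,v=np.meshgrid(range(560),range(420))
m[np.hypot(u-285,v-84)<84]=0; m[(u>205)]=0
cs,_=cv2.findContours(m,0,1); c=max(cs,key=cv2.contourArea); 
# contour pts away from the rim
pts=c[:,0]; pts=pts[np.hypot(pts[:,0]-285,pts[:,1]-84)>88]
W=plane(im,pts[:,0],pts[:,1],27.)[:,:2]; B=np.c_[2*W,np.ones(len(W))]; s=np.linalg.lstsq(B,(W**2).sum(1),rcond=None)[0]
print("dish circ @27",s[:2],np.sqrt(s[2]+s[:2]@s[:2]))
Q=P[m>0]; Q=Q[abs(Q[:,2]-27)<2]; print("dish cloud", len(Q), np.median(Q[:,2]), [(np.percentile(Q[:,i],.5),np.percentile(Q[:,i],99.5)) for i in(0,1)])
k=(P[...,2]>60)&(P[...,1]>-80); print("high px",k.sum()); 
if k.sum(): ys,xs=np.where(k); print(xs.min(),xs.max(),ys.min(),ys.max(),np.nanmin(P[k],0),np.nanmax(P[k],0))
print(im["eye"],plane(im,100,2,133.))
E
```

```text
dish circ @27 [595.97964878 -26.44266489] 28.466387626658218
dish cloud 4923 27.052248519499443 [(np.float64(568.3428369093775), np.float64(623.4199566501679)), (np.float64(-53.3587542537449), np.float64(1.1798715085151614))]
high px 4592
0 58 260 374 [488.51818164 -79.99065057 197.91580555] [527.48001173 -57.06745167 218.06816363]
[ 578.11108961 -123.84700756  280.47362628] [608.54309751 -37.33638702 133.        ]
```

Emit:
{"method": "apply_moves", "body": {"commands": [[[0,0.005,0,0,0,0,1],[0,0.01,0,0,0,0,1],[0,0.012,0,0,0,0,1],[0.001,0.013,0,0,0,0,1],[0.001,0.013,0,0,0,0,1],[0,0.012,0,0,0,0,1],[0,0.01,0,0,0,0,1],[0,0.01,-0.001,0,0,0,1],[0,0.005,-0.001,0,0,0,1],[0,0.003,-0.001,0,0,0,1],[0,0,0,0,0,0,1],[0,0,0,0,0,0,1]]]}}

```text
time: 8.33
position: [513.8, -48.3, 115.4]
eef_rot: [3.118, 0.382, -0.001]
ft_force: [0.1, 0.1, -1.1]
opening: 15.9
```

```bash
python3 - <<'E'
from meas import *
for n in("wrist","side","scene"):
    im=get_image(n); np.savez("pics/%s5.npz"%n,**im); save(im,n+"5",*( [None,1] if n=="wrist" else [(225,165,335,275),5] if n=="side" else [(230,140,330,260),5]))
    print(n,*[np.round(a,2) for a in rimplane(im,(595,-27),139)])
o=observe(); print(o["time"],o["position"],o["eef_rot"],o["opening"],o["ft_force"])
E
```

```text
wrist 5424 [ -0.    -0.   139.66] [-0.07 -0.01] [595.13 -27.6 ] 31.96
side 213 [-1.0000e-02  1.0000e-02  1.3872e+02] [-0.42  0.78] [594.51 -30.52] 32.14
scene 24 [ 1.500e-01 -2.000e-02  1.395e+02] [ 8.34 -1.18] [582.69 -42.34] 18.34
8.4833 [513.85487998 -48.66241385 115.65363177] [ 3.11821920e+00  3.80949328e-01 -3.37740604e-05] 15.919227028417943 [ 0.30772857  0.08241261 -0.50983045]
```

View pics/wrist5.png

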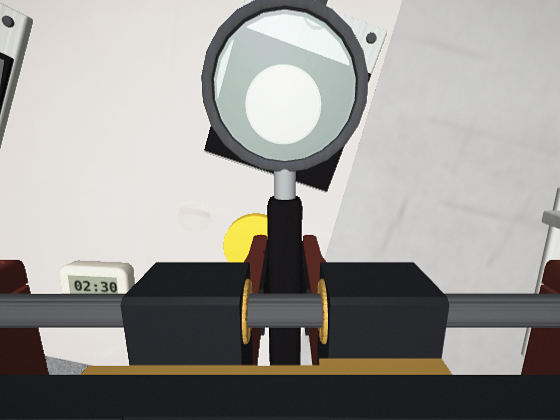

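View pics/side5.png

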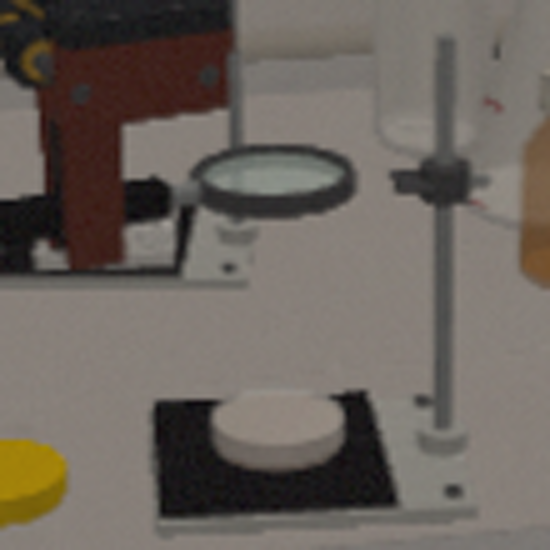

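View pics/scene5.png

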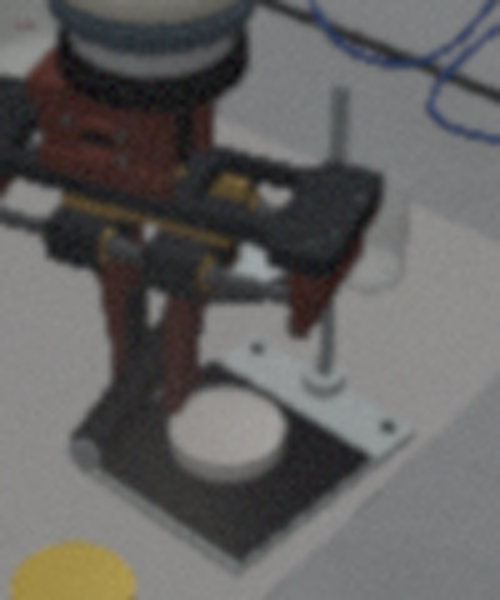

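The lens is nearly centred. Before trimming the height, I'll move aside to bring the blade tip into the accurate wrist range view.

Emit:
{"method": "apply_moves", "body": {"commands": [[[0,-0.01,0,0,0,0,1],[0,-0.015,0,0,0,0,1],[0,-0.02,0,0,0,0,1],[0,-0.02,0,0,0,0,1],[0,-0.015,0,0,0,0,1],[0.005,-0.01,0,0,0,0,1],[0.01,-0.005,0,0,0,0,1],[0.02,0,0,0,0,0,1],[0.02,0,0,0,0,0,1],[0.01,0,0,0,0,0,1],[0.005,0,0,0,0,0,1],[0,0,0,0,0,0,1],[0,0,0,0,0,0,1]]]}}

```text
time: 9.57
position: [583.6, -143.4, 115.3]
eef_rot: [-3.118, -0.382, 0.001]
ft_force: [1.0, -0.6, -0.8]
opening: 15.9
```

```bash
python3 - <<'E'
from meas import *
im=get_image("wrist"); np.savez("pics/wrist6.npz",**im); save(im,"wrist6"); P=cloud(im)
print(*[np.round(a,2) for a in rimplane(im,(665,-122),139)])
k=(P[...,2]>90)&(P[...,2]<185)&(P[...,1]>-75)&(P[...,0]>620); print("high px",k.sum())
if k.sum(): ys,xs=np.where(k); print(xs.min(),xs.max(),ys.min(),ys.max(),np.nanpercentile(P[k],[1,25,50,75,99],axis=0).round(1))
w=load("wrist5"); g=cv2.cvtColor(w["pixels"],cv2.COLOR_RGB2GRAY); m=np.zeros_like(g); m[60:150,240:328]=(g[60:150,240:328]>232); cs,_=cv2.findContours(m,0,1); c=max(cs,key=cv2.contourArea); e=cv2.fitEllipse(c); print("dish5",e,plane(w,*e[0],27.)); 
o=observe(); print(o["time"],o["position"],o["eef_rot"],o["opening"],o["ft_force"])
E
```

```text
5301 [ -0.    -0.   139.49] [-0.07 -0.  ] [ 665.06 -122.7 ] 31.94
high px 6546
0 137 0 94 [[645.6 -46.5  94.6]
 [656.2 -42.2 133.6]
 [663.9 -38.7 138.7]
 [668.1 -35.8 140.9]
 [677.9 -23.3 172.2]]
dish5 ((282.8048400878906, 103.56773376464844), (74.44481658935547, 77.5574951171875), 3.917041778564453) [596.9566506  -25.84872427  27.        ]
9.6167 [ 583.43618597 -143.31408449  115.47968872] [-3.11811160e+00 -3.81853891e-01  9.54502130e-04] 15.821955483930887 [-0.26301882  0.22581439 -0.92315634]
```

View pics/wrist6.png

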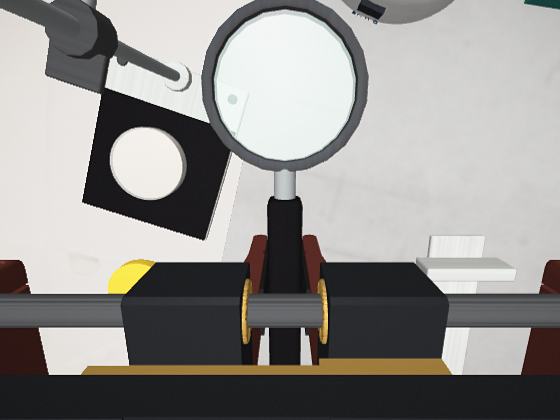

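The blade is now visible at about (75,65), with the collar at (90,30) and the whole dish at (148,163).

```bash
python3 - <<'E'
from meas import *
im=load("wrist6"); P=cloud(im); g=cv2.cvtColor(im["pixels"],cv2.COLOR_RGB2GRAY)
def st(u0,u1,v0,v1):
    q=P[v0:v1,u0:u1].reshape(-1,3); q=q[(q[:,2]>100)]; return np.percentile(q,[5,50,95],axis=0).round(2).tolist()
print("blade",st(55,95,62,80)); print("blade tip band",st(50,100,75,95)); print("collar top",st(82,112,22,50))
z=P[...,2]; h,b=np.histogram(z[(z>110)&(z<150)&(P[...,1]>-75)&(P[...,0]>620)],bins=np.arange(120,150,0.5)); print([(x,c) for x,c in zip(b,h) if c>40])
k=(abs(z-134.3)<2)&(P[...,1]>-75)&(P[...,0]>620); print("blade ext",np.percentile(P[k],[0.5,50,99.5],axis=0).round(1).tolist())
m=np.zeros_like(g); m[115:212,100:195]=(g[115:212,100:195]>140); cs,_=cv2.findContours(m,0,1); c=max(cs,key=cv2.contourArea); W=plane(im,c[:,0,0],c[:,0,1],27.)[:,:2]; B=np.c_[2*W,np.ones(len(W))]; s=np.linalg.lstsq(B,(W**2).sum(1),rcond=None)[0]; print("dish",s[:2],np.sqrt(s[2]+s[:2]@s[:2]),cv2.minEnclosingCircle(W.astype(np.float32)))
k=(m>0)&(abs(z-27)<1.5); print("dish cloud",P[k].mean(0),np.median(z[k]))
E
```

```text
blade [[647.47, -41.77, 132.72], [651.31, -34.46, 133.79], [655.19, -26.91, 134.85]]
blade tip band [[645.28, -44.51, 132.54], [647.51, -38.28, 133.8], [650.75, -27.18, 134.86]]
collar top [[661.63, -46.25, 129.82], [666.65, -44.77, 138.82], [671.96, -40.47, 140.66]]
[(np.float64(130.5), np.int64(50)), (np.float64(131.0), np.int64(45)), (np.float64(131.5), np.int64(60)), (np.float64(132.0), np.int64(107)), (np.float64(132.5), np.int64(243)), (np.float64(133.0), np.int64(428)), (np.float64(133.5), np.int64(522)), (np.float64(134.0), np.int64(501)), (np.float64(134.5), np.int64(235)), (np.float64(135.0), np.int64(106)), (np.float64(135.5), np.int64(53)), (np.float64(137.0), np.int64(45)), (np.float64(137.5), np.int64(56)), (np.float64(138.0), np.int64(75)), (np.float64(138.5), np.int64(219)), (np.float64(139.0), np.int64(364)), (np.float64(139.5), np.int64(461)), (np.float64(140.0), np.int64(425)), (np.float64(140.5), np.int64(235)), (np.float64(141.0), np.int64(74)), (np.float64(141.5), np.int64(42))]
blade ext [[644.9, -46.7, 132.3], [653.0, -37.7, 133.8], [679.2, -22.3, 136.1]]
dish [596.59463804 -26.62591494] 28.66890542976228 ((596.6582641601562, -27.53339195251465), 29.926706314086914)
dish cloud [596.76311045 -26.32952171  27.06128566] 27.07348248671856
```

Emit:
{"method": "apply_moves", "body": {"commands": [[[-0.01,0,0,0,0,0,1],[-0.02,0,0,0,0,0,1],[-0.02,0,0,0,0,0,1],[-0.013,0.005,0,0,0,0,1],[-0.0061,0.01,0,0,0,0,1],[0,0.015,-0.001,0,0,0,1],[0,0.018,-0.001,0,0,0,1],[0,0.018,-0.0007,0,0,0,1],[0,0.015,0,0,0,0,1],[0,0.01,0,0,0,0,1],[0,0.0051,0,0,0,0,1],[0,0,0,0,0,0,1],[0,0,0,0,0,0,1],[0,0,0,0,0,0,1],[0,0,0,0,0,0,1]]]}}

```text
time: 10.87
position: [514.8, -47.7, 112.9]
eef_rot: [3.118, 0.381, -0.0]
ft_force: [-0.2, -0.3, -0.8]
opening: 15.9
```

```bash
python3 - <<'E'
from meas import *
for n in("wrist","side"):
    im=get_image(n); np.savez("pics/%s7.npz"%n,**im); save(im,n+"7",*( [None,1] if n=="wrist" else [(225,165,335,275),6]))
    print(n,*[np.round(a,2) for a in rimplane(im,(596,-27),137)])
    if n=="wrist":
        g=cv2.cvtColor(im["pixels"],cv2.COLOR_RGB2GRAY); m=np.zeros_like(g); m[60:150,240:328]=(g[60:150,240:328]>232); cs,_=cv2.findContours(m,0,1); c=max(cs,key=cv2.contourArea); e=cv2.fitEllipse(c); print("dish",e,plane(im,*e[0],27.))
    else:
        P=cloud(im);z=P[...,2]; g=im["pixels"].mean(2)
        m=(abs(P[...,0]-596)<45)&(abs(P[...,1]+30)<45)&(z>25)&(z<32);t=m; ys,xs=np.where(t)
        e=cv2.fitEllipse(max(cv2.findContours(t.astype(np.uint8),0,1)[0],key=cv2.contourArea)); print("dish side",plane(im,*e[0],27.),P[t].mean(0))
        b=(g<100)&(P[...,0]>642)&(P[...,0]<656)&(abs(P[...,1]+35)<20)&(z>120)&(z<145); print("blade side",P[b].mean(0),np.percentile(z[b],[10,50,90]))
o=observe(); print(o["time"],o["position"],o["eef_rot"],o["opening"],o["ft_force"],abs(o["dq"]).max())
E
```

```text
wrist 5413 [ -0.     0.   137.12] [-0.08  0.05] [596.13 -27.13] 31.95
dish ((283.10595703125, 104.82734680175781), (75.18976593017578, 78.2273178100586), 3.6167945861816406) [596.98543046 -25.87702588  27.        ]
side 214 [-0.0000e+00  1.0000e-02  1.3613e+02] [-0.18  0.78] [595.16 -30.18] 32.03
dish side [594.4583316  -29.82890879  27.        ] [594.42206026 -30.36451477  27.36094778]
blade side [650.40235609 -38.14527784 133.92947294] [131.97449874 133.93029929 135.2413058 ]
10.9667 [514.74558795 -47.66969044 112.82970068] [ 3.11837090e+00  3.80627645e-01 -3.35628242e-04] 15.776487321458387 [ 0.38661893 -0.47520943 -1.19775829] 0.0021511572452028523
```

View pics/side7.png

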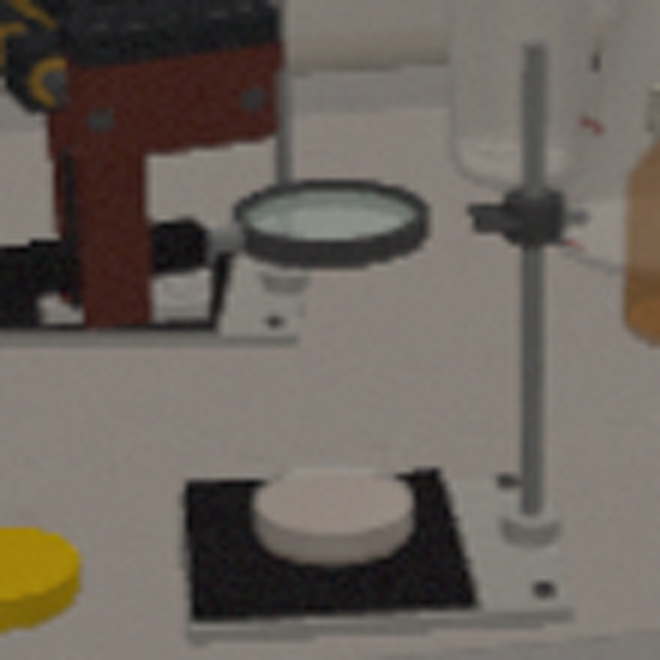

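View pics/wrist7.png

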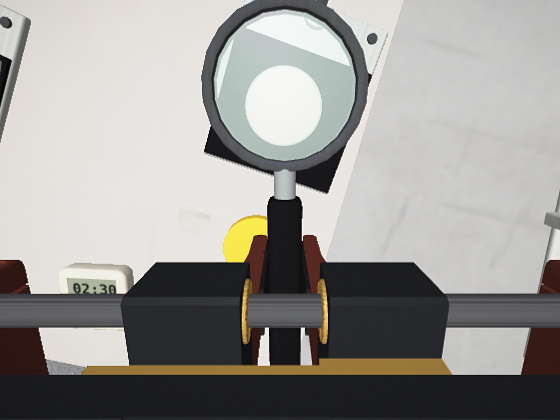

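Emit:
{"method": "apply_moves", "body": {"commands": [[[0.0002,0.0006,0,0,0,0,1],[0,0,0,0,0,0,1],[0,0,0,0,0,0,1],[0,0,0,0,0,0,1],[0,0,0,0,0,0,1],[0,0,0,0,0,0,1]]]}}

```text
time: 11.47
position: [514.9, -46.5, 112.9]
eef_rot: [-3.118, -0.382, 0.0]
ft_force: [-0.6, -0.1, -0.5]
opening: 15.9
```

```bash
python3 - <<'E'
from meas import *
im=get_image("wrist"); print(*[np.round(a,2) for a in rimplane(im,(596,-27),137)])
o=observe(); print(o["time"],o["position"],o["opening"],abs(o["dq"]).max())
print(hand_in())
E
```

```text
5391 [ -0.     0.   137.18] [-0.05  0.02] [596.3  -25.79] 31.96
11.5167 [514.950729   -46.44345429 112.93228404] 16.09036208047739 0.0021520712953663917
the job is handed in; nothing more can be done
None
```

I took the loupe by its handle from its rest, and it is now held still and level over the dish on the right stand (stand_b). I handed in at 11.5 s, still gripping it.

- **Centring:** the last wrist-camera reading puts the lens at (596.3, -25.8) and the dish at about (596.6, -26.3). The side camera put the lens about 0.8 mm from the dish centre before a last move of about 0.6 mm. I did not re-check it after that move.
- **Height:** the lens is at 132.2 mm by the wrist camera, and the mark is at 131.8 mm, from both the blade top and the collar top. The side camera, with its coarser pixels, put the lens about 1 mm lower (131.1 mm) than the wrist camera did, so the two disagree by about 1 mm.
- **Tilt and grip:** the rim's tilt reads under 0.1° in the wrist view. The side camera gave up to 0.8°, from few pixels. The grip opening is 16 mm and the arm was still.
- **Other objects:** the dish reads the same position before and after, and I saw no contact in the wrist forces, which stayed around 1 N. I did not take a final scene-camera picture to confirm that the other objects were unmoved.

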